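Rock a tight tube block out of a dry-block heater

ROBOT

A 7-joint arm with a two-finger parallel gripper is mounted at the origin on the work surface. World frame = base frame: x ahead of the robot, y to its left, z up, the work surface at z = 0. Lengths are in mm, angles in rad, forces in N, time in s.
With the tool pointing down it reaches from about 400 to 850 mm from the base axis. Payload 4.5 kg.
Tool frame: the origin (TCP) lies at the very end of the fingers, on their centre line; the grasp point (between the pads) lies 19 mm behind it; z points along the fingers, y is the line along which they close (so a half turn about z gives the same grasp; the last joint's range is limited). The gripper opens to 88 mm and grips with 3 to 60 N. Pads are 18 mm wide; open, the fingers measure 123 mm over their backs; the gripper's body (75 mm by 187 mm) begins 45 mm behind the grasp point.
Start: joints at [-1.29, 0.689, -0.195, 1.565, 0.157, 0.902, -0.215], TCP at [152.667, 606.091, 238.743] pointing down, gripper open.
Joint ranges: [-3.01, 3.01], [-0.46, 2.08], [-1.47, 1.51], [0.13, 2.56], [-1, 4.14], [0.04, 2.09], [-2.66, 2.66]. Speed limits (rad/s): [2.57, 2.57, 3.14, 3.14, 3.14, 3.14, 3.14].

INTERFACE

Orientations are given as [roll, pitch, yaw] about the fixed x, y, z axes, in that order (R = Rz(yaw) Ry(pitch) Rx(roll)).
In Python, from cell import env gives the robot as it stands.
- The arm moves only by the tool carry_out, never from a script. Its argument "series" is a list of rows, each an object of numbers: "fingers": the opening, from 0 (shut) to 1 (fully open); "dx", "dy", "dz": the shift along the world's x, y, z in m; "rx", "ry", "rz": the turn, a rotation vector about the world's x, y, z in degrees. A call has 1 to 12 rows; each row is the pose to reach, as a shift and turn from the pose commanded when the call began; what a row does not reach only later rows make up. A row lasts 1/12 s, in which the tool goes at most 41.7 mm and 7.16 degrees, less where a joint would pass 70% of its speed; a pose out of reach is approached as far as the arm can. A call with a gripper value outside its range is refused whole. The fingers move at their own pace and stop on an object; the grip force is fixed at half the most. Time passes only in rows, so rows that repeat a pose let the fingers close. It gives the time, the measured TCP pose, the force, the opening and the grip force at its end, in the units of the state.
- env.read_state(): the state, without advancing time (a new reading comes with each control period).
- env.grab_frame(name): name is "scene" or "side" or "wrist"; returns the picture (480x640x3 uint8, blue, green, red); there is no depth.
- env.camera_info(name): a dict with "intrinsics" (3x3 intrinsics, pixels), "position" and "rotation" of the camera in the world. Camera axes: x right, y up, looking along -z (the intrinsics and any distortion apply to the point x, -y, -z); pixel columns grow to the right and rows downward; lengths in mm; the calibration is good to about 2 mm. A picture is of the moment at which its call begins: read the wrist's pose just before it. camera_info takes no time and is no camera call; for the wrist camera it gives the pose at the moment of the call.
- env.hand_in(): hands the job in; it is judged then, once.
The state is a dict: "time_s": time; "qpos": joint angles; "dq": joint speeds; "joint_torque": joint torques, N m; "tool_pos": TCP position; "orientation": TCP orientation; "force": force on the tool from outside, world axes, zero at the start; "wrist_torque": the same for the moment, N m; "width": finger opening in mm; "finger_force": force on a finger pad.
Only numpy, scipy, OpenCV 4.12 (cv2) and the standard library are available. Lean on these libraries where they do the work, as an engineer would, in place of code of your own. Each camera call takes 0.05 s, during which the arm holds its last target. There are 200 camera calls.

TASK

The tube block sits tight in the small dry-block heater. Take it by its handle and rock it from side to side several times until it works loose; the heater must stay standing where it is, so do not haul it up off the bench or drag it about. Finish while holding the block level and just clear above its well, a finger's breadth or two over the heater's top, so that the well can be looked into, and leave everything else on the bench alone.

Things in the scene. Friction and masses are not known exactly. Their poses are not given: they have to be found in the camera images.
- heater: Small white dry-block heater, blue panel on top, loose on rubber feet, 1.5 kg, 180 (its x) x 150 (y) x 85 mm high. Origin at bench level under the middle of its well; x points to the panel, y across, z up. Body spans x -65 to +115, y -75 to +75 mm. A straight pull on the tight block lifts the whole heater, as the block's grip exceeds the heater's weight
- well (a point): Middle of the mouth of the well, level with the heater's flat top, 85 mm above the bench. The well is 64 mm in heater x, 84 mm in y: 4 mm of play each side of the block in y, so it can only rock towards -y and +y (a turn about heater x), about 0.15 rad (8 degrees) each way
- shoes (a point): Point on the well's axis 62 mm above the bench, level with four sprung steel shoes (14 x 14 mm, two in the -x wall and two in the +x wall, at y = -18 and +18 mm). They clamp the block by friction: 20 to 28 N to slip it straight. A rock walks its rising side up past the shoes while the other side stays, with under 0.6 N m; free once its foot is 18 mm up
- platen (a point): Middle of the raised heating platen in the well on which the seated block rests, 51 mm above the bench, 34 mm below the mouth; the platen is 36 mm wide in y, so the block can tip over either edge of it
- tube_block: Aluminium tube block, about 0.42 kg, 56 mm (its x) x 76 mm (y) x 48 mm high, twelve 12.5 mm bores, black bridge handle on top. Origin at the middle of its underside, axes as the heater's when seated; rocking is a turn about x. Seated, its top stands 14 mm proud of the heater
- handle (a point): Middle of the block's black handle bar, 88 mm above the block's underside on its axis. The bar is 56 mm long along the block's x, 16 mm thick in y, 20 mm high with flat upright sides, on two 8 mm steel posts at x = -21 and +21 mm; 30 mm free between bar and block
- spare_block: Bystander: spare aluminium block without handle, 56 x 76 x 48 mm, six 20 mm bores, standing on the bench beside the heater. Origin at the middle of its underside
- beaker: Bystander: empty glass beaker 68 mm wide, 85 mm high, beside the heater. Origin at the middle of its underside
- spatula: Bystander: thin steel lab spatula, 180 mm long, 10 mm wide, lying on the bench behind the heater. Origin at its middle, at bench level
- jar: Bystander: closed white jar 52 mm wide, 62 mm high. Origin at the middle of its underside
- bottle_tall: Bystander: brown reagent bottle with dispenser head, 86 mm wide, 270 mm high. Origin at the middle of its underside
- bottle_small: Bystander: smaller brown bottle with dispenser head, 72 mm wide, 240 mm high. Origin at the middle of its underside
- tube_rack: Bystander: red tube rack with test tubes, 70 x 200 mm, 131 mm high. Origin at the middle of its underside
Not all that is in view belongs to the job. What is shaped like the tube_block but green or red is not meant.

How it is judged:
By the outcome, as a careful person would: the job done as asked, in the order asked, and still so for the second after the job is handed in, while the arm keeps its last pose, push and grip.
It also fails if it takes over 48 s, if anything falls off the work surface, if the arm or the gripper's body presses on something with over 40 N, if the wrist force passes 120 N, or if a joint passes its speed limit or range.

## Working session

There is one attempt and no reset: what is moved stays moved. The work goes in short steps, Python scripts to look and compute and a tool call to move; the robot and the scene stay as the last step left them, time stands still between calls to the robot, and variables do not carry over. Pictures are saved under pics/ and viewed, at most 10 in all, crops included, and the job is handed in when it is done.

Besides the shell and the picture viewer there is one more tool, called after "Request:" as name([rows], argument=value, ...), one row to a line, values as JSON. carry_out: Moves the arm, as the interface text tells. Its arguments: {"type":"object","properties":{"series":{"type":"array","items":{"type":"object","properties":{"fingers":{"type":"number"},"dx":{"type":"number"},"dy":{"type":"number"},"dz":{"type":"number"},"rx":{"type":"number"},"ry":{"type":"number"},"rz":{"type":"number"}}}}},"required":["series"]}

```bash
mkdir -p pics; ls
python3 - <<'E'
from cell import env
import cv2,numpy as np
for n in("scene","side"):
    f=env.grab_frame(n); cv2.imwrite(f"pics/{n}0.png",f)
    i=env.camera_info(n); print(n,np.round(i["intrinsics"],1).tolist(),np.round(i["position"],1),np.round(i["rotation"],4).tolist(),i.keys())
s=env.read_state(); print({k:np.round(v,3).tolist() for k,v in s.items()})
E
```

```text
pics
scene [[477.6, 0.0, 322.5], [0.0, 477.6, 237.4], [0.0, 0.0, 1.0]] [1351.7  263.6  939.9] [0.8092, 0.0131, 1.9386] dict_keys(['intrinsics', 'position', 'rotation'])
side [[526.3, 0.0, 315.8], [0.0, 526.3, 236.6], [0.0, 0.0, 1.0]] [  41.5 -646.9 1080. ] [0.6804, -0.0057, -0.6705] dict_keys(['intrinsics', 'position', 'rotation'])
{'time_s': 0.1, 'qpos': [-1.29, 0.69, -0.195, 1.566, 0.157, 0.902, -0.215], 'dq': [0.001, -0.001, -0.001, -0.003, -0.0, -0.001, -0.001], 'joint_torque': [-0.004, -52.85, -1.272, -15.384, -0.053, 0.002, 0.0], 'tool_pos': [152.605, 605.503, 238.006], 'orientation': [-3.14, 0.0, 2.895], 'force': [0.632, -0.225, 0.761], 'wrist_torque': [-0.032, 0.02, 0.03], 'finger_force': 0.0, 'width': 88.303}
```

View pics/scene0.png

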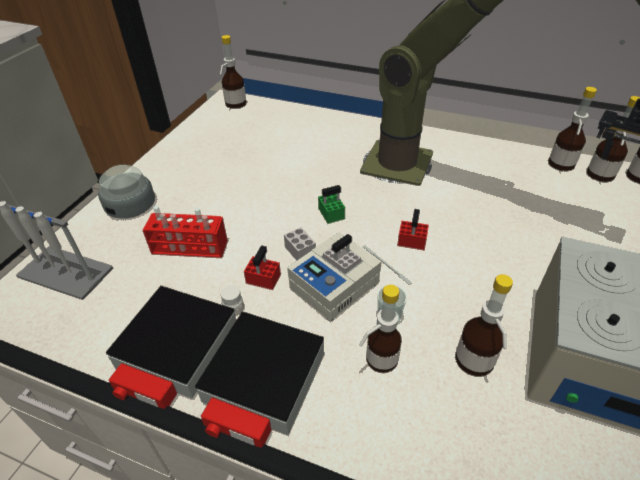

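View pics/side0.png

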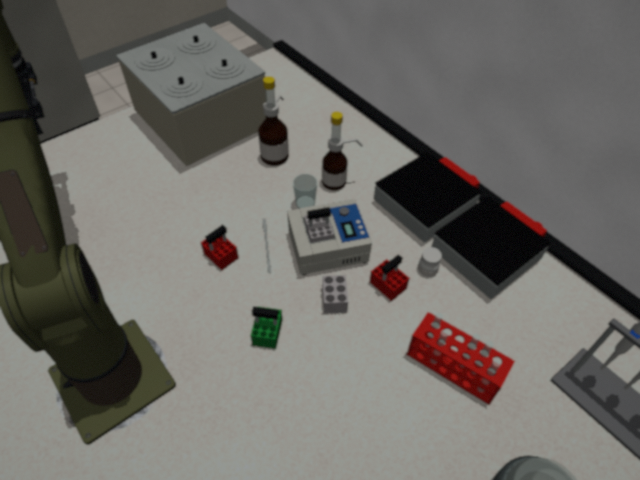

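Candidates shaped like the block, with scene pixels: green (331,205), red (262,268), red (412,235), and the grey block in the white heater with the blue panel (342,250). The grey one fits, because it is aluminium and sits in the heater. I'll confirm it in one enlarged crop and measure it.

```bash
cat > h.py <<'E'
import numpy as np,cv2
from scipy.spatial.transform import Rotation as R
def ray(i,uv):
    K=np.array(i["intrinsics"]);d=np.linalg.inv(K)@[uv[0],uv[1],1]
    r=np.array(i["rotation"]);M=r if r.ndim==2 else R.from_euler("xyz",r).as_matrix()
    d=M@[d[0],-d[1],-d[2]];return np.array(i["position"]),d/np.linalg.norm(d)
def plane(i,uv,z):
    p,d=ray(i,uv);return p+d*(z-p[2])/d[2]
def tri(i1,a,i2,b):
    p,d=ray(i1,a);q,e=ray(i2,b)
    s=np.linalg.lstsq(np.c_[d,-e],q-p,rcond=None)[0]
    A=p+d*s[0];B=q+e*s[1];return (A+B)/2,np.linalg.norm(A-B)
def blob(m,near):
    n,l,st,c=cv2.connectedComponentsWithStats(m.astype(np.uint8))
    ok=[k for k in range(1,n) if st[k,4]>=15]
    k=min(ok,key=lambda k:np.hypot(*(c[k]-near)));return c[k],st[k],l==k
E
python3 - <<'E'
from cell import env
from h import *
I={n:env.camera_info(n) for n in("scene","side")}
F={n:cv2.imread(f"pics/{n}0.png") for n in I}
H={}
for n,near in(("scene",(342,242)),("side",(319,213))):
    c,st,m=blob(F[n].max(2)<50,near);H[n]=c
    r=cv2.minAreaRect(cv2.findContours(m.astype(np.uint8),0,1)[0][0]);print(n,c,st,r)
    # blue panel
    hsv=cv2.cvtColor(F[n],cv2.COLOR_BGR2HSV)
    c2,s2,_=blob((hsv[...,0]>95)&(hsv[...,0]<125)&(hsv[...,1]>120),{"scene":(320,278),"side":(348,222)}[n]);print("panel",c2,s2,plane(I[n],c2,85))
print("handle",tri(I["scene"],H["scene"],I["side"],H["side"]),"base check",plane(I["scene"],(398,165),0),plane(I["side"],(112,380),0))
a=cv2.resize(F["scene"][200:330,270:400],(520,520),interpolation=cv2.INTER_CUBIC)[:,:400+0]
b=cv2.resize(F["side"][190:290,275:375],(400,400),interpolation=cv2.INTER_CUBIC)
o=np.zeros((520,800,3),np.uint8);o[:,:400]=a;o[:400,400:]=b;cv2.imwrite("pics/crop.png",o)
E
```

```text
scene [341.45679012 243.22222222] [332 235  19  18 162] ((341.540283203125, 243.2718048095703), (7.946549415588379, 22.20118522644043), 55.00798034667969)
panel [319.64012251 276.71975498] [294 257  51  39 653] [648.37589136 -26.70539416  85.        ]
side [318.69518717 213.68449198] [308 208  22  13 187] ((318.6584777832031, 213.8452911376953), (8.907279014587402, 22.1146240234375), 79.3803482055664)
panel [347.89043478 221.92521739] [329 205  39  36 575] [638.36898708 -31.880696    85.        ]
handle (array([5.70500378e+02, 3.28799698e-01, 1.34655253e+02]), np.float64(0.09752522963699833)) base check [16.99908365  9.54831392  0.        ] [-3.75063185 -5.97551823  0.        ]
```

View pics/crop.png

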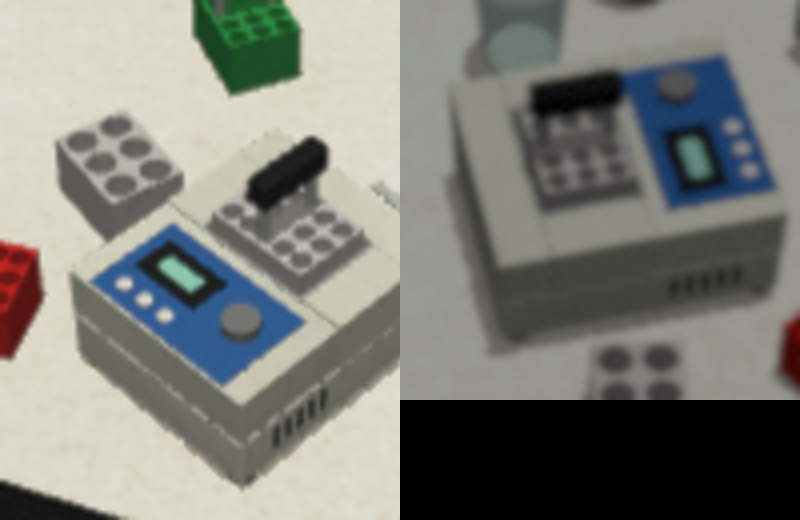

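The crop shows the grey aluminium block with its black handle in the white heater with the blue panel (scene bar centre (341,243), side (319,214)). The green and red ones stand outside it. Next I'll get the heater's yaw and the clearances.

Run:
```python
from cell import env
from h import *
I={n:env.camera_info(n) for n in("scene","side")}
F={n:cv2.imread(f"pics/{n}0.png") for n in I}
P=lambda n,u,z:plane(I[n],u,z)[:2]
ang=lambda v:round(np.degrees(np.arctan2(v[1],v[0])),1)
for n,near in(("scene",(342,242)),("side",(319,213))):
    _,_,m=blob(F[n].max(2)<50,near);v,u=np.nonzero(m)
    q=np.array([P(n,t,137) for t in zip(u,v)]);w=np.linalg.svd(q-q.mean(0))[2][0] if 0 else np.linalg.eigh(np.cov(q.T))[1][:,1]
    print(n,"bar axis",ang(w),q.mean(0).round(1))
a,b,c=P("scene",(288.75,266.25),85),P("scene",(330,300),85),P("scene",(370,268.7),85)
print("scene corners",a.round(),b.round(),"y-edge",ang(b-a),"x-edge",ang(b-c),np.linalg.norm(b-a))
a,b,c=P("side",(300,256),85),P("side",(371,243),85),P("side",(288,211),85)
print("side corners",a.round(),b.round(),c.round(),"x-edge",ang(b-a),np.linalg.norm(b-a),"y-edge",ang(c-a))
for k,n,u in(("small","scene",(382,365)),("tall","scene",(478,368)),("small","side",(334,186)),("tall","side",(274,160)),("beaker","side",(305,203))):
    print(k,n,P(n,u,0).round())
```

```text
scene bar axis 160.5 [572.7   1.1]
side bar axis 158.5 [569.2  -1.2]
scene corners [ 643. -110.] [706.  21.] y-edge 64.3 x-edge -24.6 145.4599320822436
side corners [480. -42.] [ 639. -117.] [543.  89.] x-edge -25.2 174.9603727531769 y-edge 64.7
small scene [774. 170.]
tall scene [707. 370.]
small side [746. 148.]
tall side [674. 342.]
beaker side [641. 147.]
```

Request:
carry_out([
  {"dx": 0.02,"dy": -0.03,"rz": -1},
  {"dx": 0.04,"dy": -0.06,"rz": -2},
  {"dx": 0.06,"dy": -0.09,"rz": -3},
  {"dx": 0.08,"dy": -0.12,"rz": -4},
  {"dx": 0.1,"dy": -0.15,"rz": -5},
  {"dx": 0.12,"dy": -0.18,"rz": -6},
  {"dx": 0.14,"dy": -0.21,"rz": -7},
  {"dx": 0.16,"dy": -0.24,"rz": -8},
  {"dx": 0.18,"dy": -0.27,"rz": -9},
  {"dx": 0.2,"dy": -0.3,"rz": -10},
  {"dx": 0.22,"dy": -0.33,"rz": -10.9},
  {"dx": 0.24,"dy": -0.36,"rz": -10.9},
])

```text
$.series[0]: bad value
```

Request:
carry_out([
  {"dx": 0.02,"dy": -0.03},
  {"dx": 0.04,"dy": -0.06},
  {"dx": 0.06,"dy": -0.085},
  {"dx": 0.08,"dy": -0.11},
  {"dx": 0.1,"dy": -0.14},
  {"dx": 0.12,"dy": -0.17},
  {"dx": 0.14,"dy": -0.195},
  {"dx": 0.16,"dy": -0.22},
  {"dx": 0.17,"dy": -0.235},
  {"dx": 0.177,"dy": -0.246},
  {"dx": 0.177,"dy": -0.246},
  {"dx": 0.177,"dy": -0.246},
])

```text
$.series[0]: bad value
```

Run:
```python
from cell import env
from h import *
s=env.read_state();print(s["time_s"],np.round(s["tool_pos"],1),np.round(s["orientation"],3),np.round(s["qpos"],2),np.round(s["force"],2))
i=env.camera_info("wrist");print(i)
f=env.grab_frame("wrist");cv2.imwrite("pics/w1.png",f)
import json;json.dump({k:np.array(v).tolist() for k,v in i.items()},open("w1.json","w"))
```

```text
0.1 [152.6 605.5 238. ] [-3.14   0.     2.895] [-1.29  0.69 -0.19  1.57  0.16  0.9  -0.22] [ 0.63 -0.22  0.76]
{'intrinsics': array([[334.75200584,   0.        , 329.03484586],
       [  0.        , 334.75200584, 236.28355201],
       [  0.        ,   0.        ,   1.        ]]), 'position': array([ 73.81612295, 625.31264146, 382.99371271]), 'rotation': array([-0.31700368,  0.00192538,  1.32407369])}
```

View pics/w1.png

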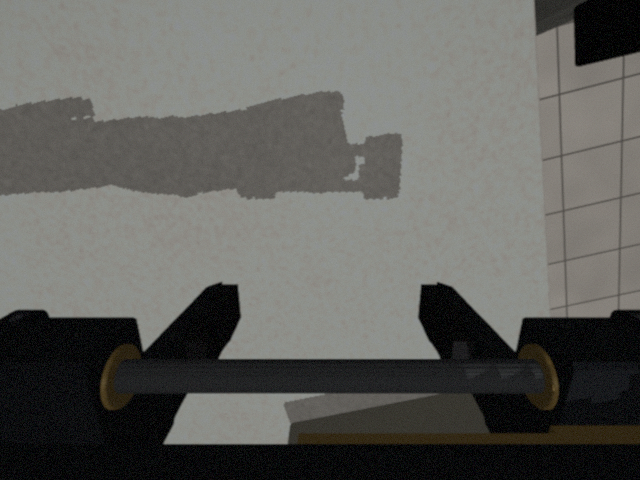

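The moves were refused, so the rows probably need every key. The wrist picture shows only bare bench between the fingers, because the arm has not moved. I'm resending complete rows.

Request:
carry_out([
  {"dx": 0.02,"dy": -0.03,"dz": 0,"rx": 0,"ry": 0,"rz": -1,"fingers": 1},
  {"dx": 0.04,"dy": -0.06,"dz": 0,"rx": 0,"ry": 0,"rz": -2,"fingers": 1},
  {"dx": 0.06,"dy": -0.09,"dz": 0,"rx": 0,"ry": 0,"rz": -3,"fingers": 1},
  {"dx": 0.08,"dy": -0.12,"dz": 0,"rx": 0,"ry": 0,"rz": -4,"fingers": 1},
  {"dx": 0.1,"dy": -0.15,"dz": 0,"rx": 0,"ry": 0,"rz": -5,"fingers": 1},
  {"dx": 0.12,"dy": -0.18,"dz": 0,"rx": 0,"ry": 0,"rz": -6,"fingers": 1},
  {"dx": 0.14,"dy": -0.21,"dz": 0,"rx": 0,"ry": 0,"rz": -7,"fingers": 1},
  {"dx": 0.16,"dy": -0.24,"dz": 0,"rx": 0,"ry": 0,"rz": -8,"fingers": 1},
  {"dx": 0.18,"dy": -0.27,"dz": 0,"rx": 0,"ry": 0,"rz": -9,"fingers": 1},
  {"dx": 0.2,"dy": -0.3,"dz": 0,"rx": 0,"ry": 0,"rz": -10,"fingers": 1},
  {"dx": 0.22,"dy": -0.33,"dz": 0,"rx": 0,"ry": 0,"rz": -10.9,"fingers": 1},
  {"dx": 0.24,"dy": -0.36,"dz": 0,"rx": 0,"ry": 0,"rz": -10.9,"fingers": 1},
])

```text
time_s: 1.15
tool_pos: [393.3, 244.5, 238.7]
orientation: [-3.142, 0.0, 2.704]
force: [0.0, 0.8, -0.0]
width: 87.9
finger_force: 0.0
```

Request:
carry_out([
  {"dx": 0.02,"dy": -0.03,"dz": 0,"rx": 0,"ry": 0,"rz": 0,"fingers": 1},
  {"dx": 0.04,"dy": -0.06,"dz": 0,"rx": 0,"ry": 0,"rz": 0,"fingers": 1},
  {"dx": 0.06,"dy": -0.085,"dz": 0,"rx": 0,"ry": 0,"rz": 0,"fingers": 1},
  {"dx": 0.08,"dy": -0.11,"dz": 0,"rx": 0,"ry": 0,"rz": 0,"fingers": 1},
  {"dx": 0.1,"dy": -0.14,"dz": -0.01,"rx": 0,"ry": 0,"rz": 0,"fingers": 1},
  {"dx": 0.12,"dy": -0.17,"dz": -0.02,"rx": 0,"ry": 0,"rz": 0,"fingers": 1},
  {"dx": 0.14,"dy": -0.195,"dz": -0.03,"rx": 0,"ry": 0,"rz": 0,"fingers": 1},
  {"dx": 0.16,"dy": -0.22,"dz": -0.035,"rx": 0,"ry": 0,"rz": 0,"fingers": 1},
  {"dx": 0.17,"dy": -0.235,"dz": -0.035,"rx": 0,"ry": 0,"rz": 0,"fingers": 1},
  {"dx": 0.177,"dy": -0.245,"dz": -0.035,"rx": 0,"ry": 0,"rz": 0,"fingers": 1},
  {"dx": 0.177,"dy": -0.245,"dz": -0.035,"rx": 0,"ry": 0,"rz": 0,"fingers": 1},
])

```text
time_s: 2.07
tool_pos: [570.7, -1.8, 203.4]
orientation: [-3.141, 0.001, 2.7]
force: [-0.3, 0.6, 0.3]
width: 88.6
finger_force: 0.0
```

Run:
```python
from cell import env
from h import *
s=env.read_state();print(s["time_s"],np.round(s["tool_pos"],1),np.round(s["orientation"],3),np.round(s["qpos"],2),np.round(s["force"],2))
i=env.camera_info("wrist")
f=env.grab_frame("wrist");cv2.imwrite("pics/w2.png",f)
import json;json.dump({k:np.array(v).tolist() for k,v in i.items()},open("w2.json","w"))
```

```text
2.0667 [570.7  -1.8 203.4] [-3.141e+00  1.000e-03  2.700e+00] [ 0.05  0.66 -0.22  1.77  0.2   0.73  0.86] [-0.26  0.62  0.3 ]
```

View pics/w2.png

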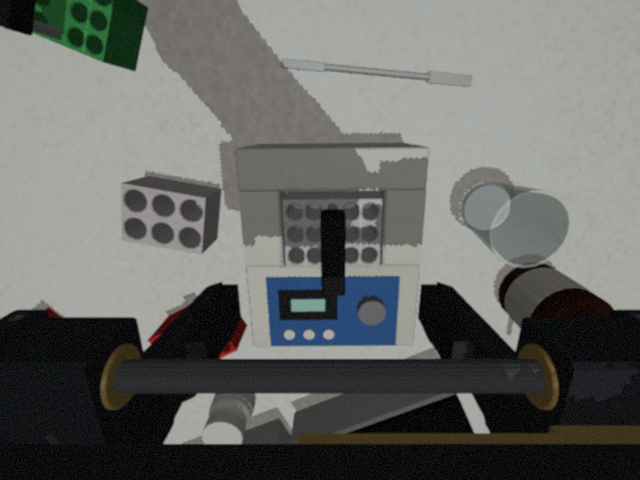

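Run:
```python
from h import *
import json
i=json.load(open("w2.json"));f=cv2.imread("pics/w2.png")
psi=np.radians(-25);ex=np.array([np.cos(psi),np.sin(psi)]);ey=np.array([-ex[1],ex[0]])
c=np.array([570.7,-1.8])
g=f.max(2)
for v in (215,230,245,255): # bar rows
    u=np.nonzero(g[v,300:365]<45)[0]+300
    if len(u): 
        a,b=[plane(i,(x,v),149)[:2]-c for x in (u[0]-.5,u[-1]+.5)];print(v,u[0],u[-1],"ey",(a@ey).round(1),(b@ey).round(1),"ex",((a+b)/2@ex).round(1))
for n,p,z in(("bar far end",(332,210),149),("bar near top",(333,278),149),("bar near",(333,294),149)):
    q=plane(i,p,z)[:2];print(n,q.round(1),((q-c)@ex).round(1),((q-c)@ey).round(1))
q=[plane(i,p,85)[:2] for p in((247,266),(419,265))];print("panel edge dir",np.degrees(np.arctan2(*(q[1]-q[0])[::-1])),[((x-c)@ex).round(1).tolist() for x in q],[((x-c)@ey).round(1).tolist() for x in q])
# height from this view + scene view of bar far-end top
from cell import env
print(tri(i,(332.5,250),env.camera_info("side"),(318.7,213.7)))
```

```text
215 321 344 ey -5.5 9.3 ex -29.4
230 321 345 ey -5.6 10.0 ex -19.8
245 321 343 ey -5.7 8.8 ex -9.8
255 321 344 ey -5.8 9.5 ex -3.1
bar far end [541.9  13.4] -32.6 1.6
bar near top [583.5  -5.4] 13.1 2.2
bar near [594.  -10.3] 24.7 2.1
panel edge dir 65.10932656851101 [31.8, 31.5] [-70.6, 76.0]
(array([5.70576198e+02, 4.36664582e-01, 1.34500736e+02]), np.float64(0.054972904287654695))
```

Request:
carry_out([
  {"dx": -0.001,"dy": 0.003,"dz": -0.01,"rx": 0,"ry": 0,"rz": 0.3,"fingers": 1},
  {"dx": -0.001,"dy": 0.003,"dz": -0.025,"rx": 0,"ry": 0,"rz": 0.3,"fingers": 1},
  {"dx": -0.001,"dy": 0.003,"dz": -0.04,"rx": 0,"ry": 0,"rz": 0.3,"fingers": 1},
  {"dx": -0.001,"dy": 0.003,"dz": -0.055,"rx": 0,"ry": 0,"rz": 0.3,"fingers": 1},
  {"dx": -0.001,"dy": 0.003,"dz": -0.067,"rx": 0,"ry": 0,"rz": 0.3,"fingers": 1},
  {"dx": -0.001,"dy": 0.003,"dz": -0.077,"rx": 0,"ry": 0,"rz": 0.3,"fingers": 1},
  {"dx": -0.001,"dy": 0.003,"dz": -0.083,"rx": 0,"ry": 0,"rz": 0.3,"fingers": 1},
  {"dx": -0.001,"dy": 0.003,"dz": -0.085,"rx": 0,"ry": 0,"rz": 0.3,"fingers": 1},
  {"dx": -0.001,"dy": 0.003,"dz": -0.085,"rx": 0,"ry": 0,"rz": 0.3,"fingers": 1},
])

```text
time_s: 2.87
tool_pos: [568.3, 4.9, 118.4]
orientation: [3.142, -0.001, 2.711]
force: [0.1, 0.3, 0.7]
width: 88.2
finger_force: 0.0
```

Run:
```python
from cell import env
from h import *
s=env.read_state();print(s["time_s"],np.round(s["tool_pos"],1),np.round(s["orientation"],3),np.round(s["force"],2))
i=env.camera_info("wrist");f=env.grab_frame("wrist");cv2.imwrite("pics/w3.png",f)
```

```text
2.8667 [568.3   4.9 118.4] [ 3.142e+00 -1.000e-03  2.711e+00] [0.1  0.28 0.74]
```

View pics/w3.png

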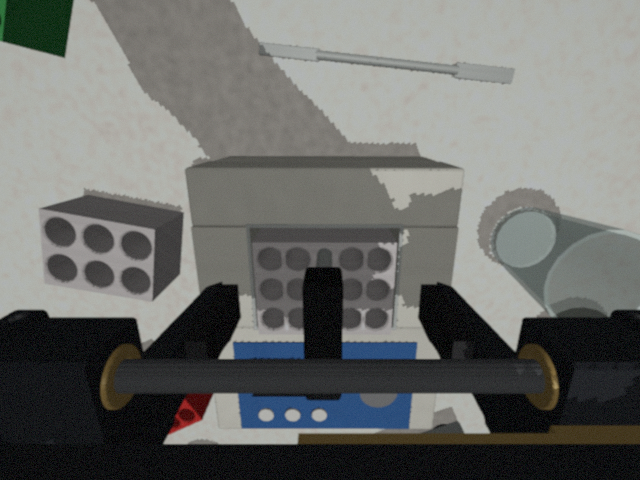

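The bar sits about 6 px (2.5 mm) left of the fingers' middle: bar 303–343, fingers centred at 329. I'll shift by that much and close.

Request:
carry_out([
  {"dx": 0.0005,"dy": -0.003,"dz": 0,"rx": 0,"ry": 0,"rz": 0,"fingers": 1},
  {"dx": 0.0005,"dy": -0.003,"dz": 0,"rx": 0,"ry": 0,"rz": 0,"fingers": 0.8},
  {"dx": 0.0005,"dy": -0.003,"dz": 0,"rx": 0,"ry": 0,"rz": 0,"fingers": 0.6},
  {"dx": 0.0005,"dy": -0.003,"dz": 0,"rx": 0,"ry": 0,"rz": 0,"fingers": 0.45},
  {"dx": 0.0005,"dy": -0.003,"dz": 0,"rx": 0,"ry": 0,"rz": 0,"fingers": 0.35},
  {"dx": 0.0005,"dy": -0.003,"dz": 0,"rx": 0,"ry": 0,"rz": 0,"fingers": 0.27},
  {"dx": 0.0005,"dy": -0.003,"dz": 0,"rx": 0,"ry": 0,"rz": 0,"fingers": 0.24},
  {"dx": 0.0005,"dy": -0.003,"dz": 0,"rx": 0,"ry": 0,"rz": 0,"fingers": 0.24},
])

```text
time_s: 3.58
tool_pos: [569.2, 1.1, 118.8]
orientation: [3.141, 0.0, 2.71]
force: [0.5, -0.2, 0.2]
width: 43.7
finger_force: 0.0
```

Run:
```python
from cell import env
from h import *
s=env.read_state();print(s["time_s"],np.round(s["tool_pos"],1),np.round(s["orientation"],3),np.round(s["force"],2),s["width"])
f=env.grab_frame("wrist");cv2.imwrite("pics/w4.png",f[240:400,180:480])
g=f.max(2)
for v in (300,330): print(v,"".join("#" if x<45 else "." for x in g[v,240:420:2]))
```

```text
3.5833 [569.2   1.1 118.8] [3.141 0.    2.71 ] [ 0.47 -0.17  0.25] 43.73193488389529
300 ...###################..............###################.............##################....
330 #####################...............###################..............#####################
```

Centred: the gaps are 28 and 26 px. Now I'll grip.

Request:
carry_out([
  {"dx": 0,"dy": 0,"dz": 0,"rx": 0,"ry": 0,"rz": 0,"fingers": 0.22},
  {"dx": 0,"dy": 0,"dz": 0,"rx": 0,"ry": 0,"rz": 0,"fingers": 0.2},
  {"dx": 0,"dy": 0,"dz": 0,"rx": 0,"ry": 0,"rz": 0,"fingers": 0.1},
  {"dx": 0,"dy": 0,"dz": 0,"rx": 0,"ry": 0,"rz": 0,"fingers": 0},
  {"dx": 0,"dy": 0,"dz": 0,"rx": 0,"ry": 0,"rz": 0,"fingers": 0},
  {"dx": 0,"dy": 0,"dz": 0,"rx": 0,"ry": 0,"rz": 0,"fingers": 0},
  {"dx": 0,"dy": 0,"dz": 0,"rx": 0,"ry": 0,"rz": 0,"fingers": 0},
  {"dx": 0,"dy": 0,"dz": 0,"rx": 0,"ry": 0,"rz": 0,"fingers": 0},
  {"dx": 0,"dy": 0,"dz": 0,"rx": 0,"ry": 0,"rz": 0,"fingers": 0},
])

```text
time_s: 4.38
tool_pos: [569.3, 1.4, 118.8]
orientation: [3.141, 0.0, 2.71]
force: [1.1, 1.0, -0.0]
width: 15.6
finger_force: 30.0
```

Run:
```python
from cell import env
from h import *
s=env.read_state();print({k:np.round(s[k],2).tolist() for k in("time_s","tool_pos","orientation","force","wrist_torque","width","finger_force")})
# rocking plan in heater yz: TCP at (0,119); pivot on the falling-side shoe (y=-+18, z=62)
psi=np.radians(-25);ex=np.array([np.cos(psi),np.sin(psi),0]);ey=np.array([np.sin(-psi),np.cos(psi),0])
a=0.12;T=np.array([0.,118.8]);th=0.;sh=np.array([[18.,62.],[-18.,62.]]) # block-fixed shoe points now
Rm=lambda t:np.array([[np.cos(t),-np.sin(t)],[np.sin(t),np.cos(t)]])
y0=0;rise=0
for k in range(10):
    tgt=a if k%2==0 else -a
    d=tgt-th; p=np.array([-18. if d>0 else 18.,62.])  # +turn about x raises +y side; pivot at -y
    Tn=p+Rm(d)@(T-p)
    rise+=18*abs(d)
    D=(Tn-T);w=D[0]*ey;print(k,"turn deg",np.round(np.degrees(d),2),"rotvec",np.round(np.degrees(d)*ex,2),"dxyz mm",np.round([w[0],w[1],D[1]],2),"abs T",Tn.round(1),"rise",round(rise,1))
    T,th=Tn,tgt
```

```text
{'time_s': 4.38, 'tool_pos': [569.3, 1.43, 118.76], 'orientation': [3.14, 0.0, 2.71], 'force': [1.14, 0.95, -0.04], 'wrist_torque': [0.35, -0.08, -0.04], 'width': 15.55, 'finger_force': 30.0}
0 turn deg 6.88 rotvec [ 6.23 -2.91  0.  ] dxyz mm [-2.93 -6.28  1.75] abs T [ -6.9 120.5] rise 2.2
1 turn deg -13.75 rotvec [-12.46   5.81  -0.  ] dxyz mm [ 6.18 13.26  4.25] abs T [  7.7 124.8] rise 6.5
2 turn deg 13.75 rotvec [12.46 -5.81  0.  ] dxyz mm [ -6.62 -14.2    4.31] abs T [ -8.  129.1] rise 10.8
3 turn deg -13.75 rotvec [-12.46   5.81  -0.  ] dxyz mm [ 7.06 15.13  4.25] abs T [  8.7 133.4] rise 15.1
4 turn deg 13.75 rotvec [12.46 -5.81  0.  ] dxyz mm [ -7.49 -16.07   4.31] abs T [ -9.  137.7] rise 19.4
5 turn deg -13.75 rotvec [-12.46   5.81  -0.  ] dxyz mm [ 7.93 17.    4.25] abs T [  9.8 141.9] rise 23.8
6 turn deg 13.75 rotvec [12.46 -5.81  0.  ] dxyz mm [ -8.36 -17.94   4.31] abs T [-10.  146.2] rise 28.1
7 turn deg -13.75 rotvec [-12.46   5.81  -0.  ] dxyz mm [ 8.8  18.87  4.25] abs T [ 10.8 150.5] rise 32.4
8 turn deg 13.75 rotvec [12.46 -5.81  0.  ] dxyz mm [ -9.24 -19.81   4.31] abs T [-11.1 154.8] rise 36.7
9 turn deg -13.75 rotvec [-12.46   5.81  -0.  ] dxyz mm [ 9.67 20.74  4.25] abs T [ 11.8 159. ] rise 41.0
```

Request:
carry_out([
  {"dx": -0.0004,"dy": -0.0008,"dz": 0.0002,"rx": 0.78,"ry": -0.36,"rz": 0,"fingers": 0},
  {"dx": -0.0007,"dy": -0.0016,"dz": 0.0004,"rx": 1.56,"ry": -0.73,"rz": 0,"fingers": 0},
  {"dx": -0.0011,"dy": -0.0024,"dz": 0.0007,"rx": 2.34,"ry": -1.09,"rz": 0,"fingers": 0},
  {"dx": -0.0015,"dy": -0.0031,"dz": 0.0009,"rx": 3.12,"ry": -1.45,"rz": 0,"fingers": 0},
  {"dx": -0.0018,"dy": -0.0039,"dz": 0.0011,"rx": 3.9,"ry": -1.82,"rz": 0,"fingers": 0},
  {"dx": -0.0022,"dy": -0.0047,"dz": 0.0013,"rx": 4.67,"ry": -2.18,"rz": 0,"fingers": 0},
  {"dx": -0.0026,"dy": -0.0055,"dz": 0.0015,"rx": 5.45,"ry": -2.54,"rz": 0,"fingers": 0},
  {"dx": -0.0029,"dy": -0.0063,"dz": 0.0017,"rx": 6.23,"ry": -2.91,"rz": 0,"fingers": 0},
  {"dx": -0.0029,"dy": -0.0063,"dz": 0.0017,"rx": 6.23,"ry": -2.91,"rz": 0,"fingers": 0},
])

```text
time_s: 5.13
tool_pos: [565.9, -5.7, 120.3]
orientation: [3.02, 0.0, 2.709]
force: [1.6, 3.4, -4.0]
width: 15.9
finger_force: 30.0
```

```bash
cat > look.py <<'E'
import sys
from cell import env
from h import *
s=env.read_state();print({k:np.round(s[k],2).tolist() for k in("time_s","tool_pos","orientation","force","wrist_torque","width","finger_force")})
z=R.from_euler("xyz",s["orientation"]).as_matrix()[:,2]
psi=np.radians(-25);print("tilt about heater x (rad)",np.round(np.arcsin(z@[np.sin(-psi),np.cos(psi),0]),3))
f=env.grab_frame("scene");g=env.grab_frame("side")
hs={}
for n,im,near in(("scene",f,(320,277)),("side",g,(348,222))):
    h=cv2.cvtColor(im,cv2.COLOR_BGR2HSV);print(n,"panel",blob((h[...,0]>95)&(h[...,0]<125)&(h[...,1]>120),near)[0].round(1))
o=np.zeros((400,800,3),np.uint8)
o[:,:400]=cv2.resize(f[220:320,285:385],(400,400),interpolation=2);o[:,400:]=cv2.resize(g[180:280,270:370],(400,400),interpolation=2)
cv2.imwrite("pics/%s.png"%sys.argv[1],o)
E
python3 look.py r0
```

```text
{'time_s': 5.13, 'tool_pos': [565.92, -5.74, 120.34], 'orientation': [3.02, 0.0, 2.71], 'force': [1.64, 3.41, -3.99], 'wrist_torque': [0.35, -0.33, 0.01], 'width': 15.85, 'finger_force': 30.0}
tilt about heater x (rad) 0.122
scene panel [319.7 276.7]
side panel [352.3 223.5]
```

View pics/r0.png

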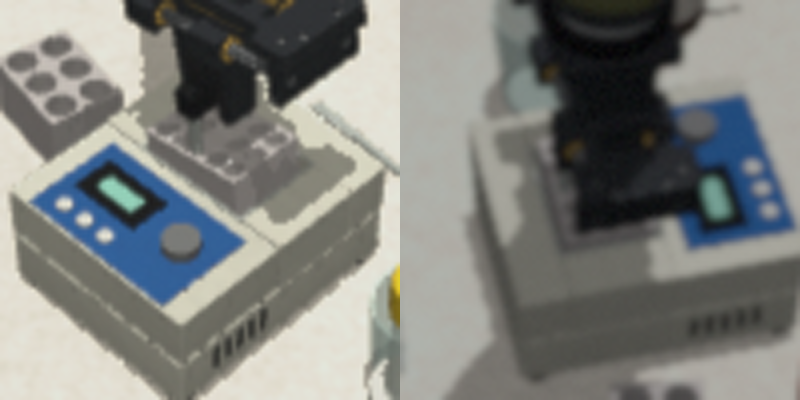

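The picture shows the block's +y side risen out of the well, and the heater's panel is unmoved at scene (319.7,276.7). The forces are small, so I'll rock the other way.

Request:
carry_out([
  {"dx": 0.0005,"dy": 0.0011,"dz": 0.0005,"rx": -1.04,"ry": 0.48,"rz": 0,"fingers": 0},
  {"dx": 0.001,"dy": 0.0022,"dz": 0.001,"rx": -2.08,"ry": 0.97,"rz": 0,"fingers": 0},
  {"dx": 0.0015,"dy": 0.0033,"dz": 0.0014,"rx": -3.12,"ry": 1.45,"rz": 0,"fingers": 0},
  {"dx": 0.0021,"dy": 0.0044,"dz": 0.0018,"rx": -4.15,"ry": 1.94,"rz": 0,"fingers": 0},
  {"dx": 0.0026,"dy": 0.0055,"dz": 0.0022,"rx": -5.19,"ry": 2.42,"rz": 0,"fingers": 0},
  {"dx": 0.0031,"dy": 0.0066,"dz": 0.0026,"rx": -6.23,"ry": 2.91,"rz": 0,"fingers": 0},
  {"dx": 0.0036,"dy": 0.0077,"dz": 0.003,"rx": -7.27,"ry": 3.39,"rz": 0,"fingers": 0},
  {"dx": 0.0041,"dy": 0.0088,"dz": 0.0033,"rx": -8.31,"ry": 3.87,"rz": 0,"fingers": 0},
  {"dx": 0.0046,"dy": 0.0099,"dz": 0.0036,"rx": -9.35,"ry": 4.36,"rz": 0,"fingers": 0},
  {"dx": 0.0052,"dy": 0.011,"dz": 0.0038,"rx": -10.38,"ry": 4.84,"rz": 0,"fingers": 0},
  {"dx": 0.0057,"dy": 0.0121,"dz": 0.0041,"rx": -11.42,"ry": 5.33,"rz": 0,"fingers": 0},
  {"dx": 0.0062,"dy": 0.0132,"dz": 0.0043,"rx": -12.46,"ry": 5.81,"rz": 0,"fingers": 0},
])

```text
time_s: 6.23
tool_pos: [572.0, 7.9, 124.6]
orientation: [-3.019, -0.001, 2.71]
force: [-0.4, -4.5, -12.2]
width: 15.6
finger_force: 30.1
```

```bash
python3 look.py r1
```

```text
{'time_s': 6.23, 'tool_pos': [572.04, 7.93, 124.62], 'orientation': [-3.02, -0.0, 2.71], 'force': [-0.36, -4.45, -12.18], 'wrist_torque': [-0.31, -0.13, 0.05], 'width': 15.6, 'finger_force': 30.06}
tilt about heater x (rad) -0.122
scene panel [319.9 276.8]
side panel [348.9 222.7]
```

Request:
carry_out([
  {"dx": -0.0006,"dy": -0.0012,"dz": 0.0004,"rx": 1.04,"ry": -0.48,"rz": 0,"fingers": 0},
  {"dx": -0.0011,"dy": -0.0024,"dz": 0.0008,"rx": 2.08,"ry": -0.97,"rz": 0,"fingers": 0},
  {"dx": -0.0017,"dy": -0.0036,"dz": 0.0012,"rx": 3.12,"ry": -1.45,"rz": 0,"fingers": 0},
  {"dx": -0.0022,"dy": -0.0047,"dz": 0.0016,"rx": 4.15,"ry": -1.94,"rz": 0,"fingers": 0},
  {"dx": -0.0028,"dy": -0.0059,"dz": 0.002,"rx": 5.19,"ry": -2.42,"rz": 0,"fingers": 0},
  {"dx": -0.0033,"dy": -0.0071,"dz": 0.0024,"rx": 6.23,"ry": -2.91,"rz": 0,"fingers": 0},
  {"dx": -0.0039,"dy": -0.0083,"dz": 0.0027,"rx": 7.27,"ry": -3.39,"rz": 0,"fingers": 0},
  {"dx": -0.0044,"dy": -0.0095,"dz": 0.003,"rx": 8.31,"ry": -3.87,"rz": 0,"fingers": 0},
  {"dx": -0.005,"dy": -0.0107,"dz": 0.0033,"rx": 9.35,"ry": -4.36,"rz": 0,"fingers": 0},
  {"dx": -0.0055,"dy": -0.0118,"dz": 0.0035,"rx": 10.38,"ry": -4.84,"rz": 0,"fingers": 0},
  {"dx": -0.0061,"dy": -0.013,"dz": 0.0037,"rx": 11.42,"ry": -5.33,"rz": 0,"fingers": 0},
  {"dx": -0.0066,"dy": -0.0142,"dz": 0.0039,"rx": 12.46,"ry": -5.81,"rz": 0,"fingers": 0},
])

```text
time_s: 7.33
tool_pos: [565.4, -6.5, 128.6]
orientation: [3.02, 0.0, 2.71]
force: [-1.5, 4.0, -13.2]
width: 15.5
finger_force: 30.1
```

```bash
python3 look.py r2
```

```text
{'time_s': 7.33, 'tool_pos': [565.42, -6.51, 128.59], 'orientation': [3.02, 0.0, 2.71], 'force': [-1.48, 4.01, -13.21], 'wrist_torque': [0.24, 0.61, 0.22], 'width': 15.54, 'finger_force': 30.1}
tilt about heater x (rad) 0.121
scene panel [320.4 276.3]
side panel [351.7 223.9]
```

```bash
cat > trk.py <<'E'
import sys
from h import *
from cell import env
def tr(a,b,box):
    x0,x1,y0,y1=box;p=cv2.goodFeaturesToTrack(a[y0:y1,x0:x1],25,.02,4).reshape(-1,2)+[x0,y0]
    q,st,e=cv2.calcOpticalFlowPyrLK(a,b,p.astype(np.float32),None,winSize=(15,15));d=(q-p)[st[:,0]==1];return np.median(d,0).round(2),len(d)
A=cv2.cvtColor(cv2.imread("pics/scene0.png"),6);F=env.grab_frame("scene");B=cv2.cvtColor(F,6)
cv2.imwrite("pics/sc_%s.png"%sys.argv[1],F)
print("panel",tr(A,B,(292,325,262,290)),"front/vents",tr(A,B,(325,372,285,316)),"left lower",tr(A,B,(289,320,280,308)),"spare",tr(A,B,(284,316,230,256)))
E
python3 trk.py r2
```

```text
panel (array([ 0.14, -0.21]), 15) front/vents (array([ 0.48, -0.84]), 18) left lower (array([ 0.17, -0.3 ]), 11) spare (array([-0.03,  0.04]), 16)
```

Run:
```python
import cv2,numpy as np
o=np.zeros((400,800,3),np.uint8)
o[:,:400]=cv2.imread("pics/r0.png")[:,:400];o[:,400:]=cv2.imread("pics/r2.png")[:,:400]
cv2.imwrite("pics/cmp.png",o)
```

```text
(no output)
```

View pics/cmp.png

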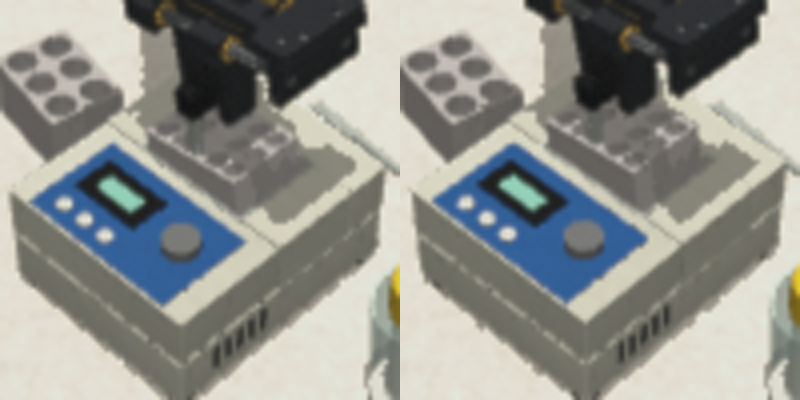

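The right panel shows the heater's vent (+y) side lifted about 0.8 px (under 2 mm) compared with the left, so I'm pulling up too hard. I'll lift less per rock and rely on the turn.

Request:
carry_out([
  {"dx": 0.0005,"dy": 0.0012,"dz": -0.0003,"rx": -1.04,"ry": 0.48,"rz": 0,"fingers": 0},
  {"dx": 0.0011,"dy": 0.0024,"dz": -0.0003,"rx": -2.08,"ry": 0.97,"rz": 0,"fingers": 0},
  {"dx": 0.0016,"dy": 0.0036,"dz": 0,"rx": -3.12,"ry": 1.45,"rz": 0,"fingers": 0},
  {"dx": 0.0022,"dy": 0.0048,"dz": 0.0003,"rx": -4.15,"ry": 1.94,"rz": 0,"fingers": 0},
  {"dx": 0.0028,"dy": 0.006,"dz": 0.0006,"rx": -5.19,"ry": 2.42,"rz": 0,"fingers": 0},
  {"dx": 0.0034,"dy": 0.0072,"dz": 0.0009,"rx": -6.23,"ry": 2.91,"rz": 0,"fingers": 0},
])

```text
time_s: 7.98
tool_pos: [568.7, -0.1, 130.1]
orientation: [-3.137, 0.0, 2.709]
force: [-4.4, -2.7, -8.1]
width: 16.0
finger_force: 30.0
```

```bash
python3 look.py r3; python3 trk.py r3
```

```text
{'time_s': 7.98, 'tool_pos': [568.7, -0.13, 130.08], 'orientation': [-3.14, 0.0, 2.71], 'force': [-4.42, -2.74, -8.14], 'wrist_torque': [-0.53, 1.1, 0.16], 'width': 16.0, 'finger_force': 30.02}
tilt about heater x (rad) -0.005
scene panel [320.  276.4]
side panel [349.9 224.1]
panel (array([ 0.15, -0.2 ]), 15) front/vents (array([ 0.46, -0.53]), 18) left lower (array([ 0.23, -0.3 ]), 11) spare (array([-0.01,  0.06]), 16)
```

Request:
carry_out([
  {"dx": 0.0006,"dy": 0.0014,"dz": 0,"rx": -1.04,"ry": 0.48,"rz": 0,"fingers": 0},
  {"dx": 0.0013,"dy": 0.0028,"dz": 0.0002,"rx": -2.08,"ry": 0.97,"rz": 0,"fingers": 0},
  {"dx": 0.002,"dy": 0.0042,"dz": 0.0004,"rx": -3.12,"ry": 1.45,"rz": 0,"fingers": 0},
  {"dx": 0.0026,"dy": 0.0056,"dz": 0.0006,"rx": -4.15,"ry": 1.94,"rz": 0,"fingers": 0},
  {"dx": 0.0033,"dy": 0.007,"dz": 0.0008,"rx": -5.19,"ry": 2.42,"rz": 0,"fingers": 0},
  {"dx": 0.0039,"dy": 0.0083,"dz": 0.001,"rx": -6.23,"ry": 2.91,"rz": 0,"fingers": 0},
])

```text
time_s: 8.63
tool_pos: [572.4, 8.0, 130.9]
orientation: [-3.016, -0.001, 2.709]
force: [-5.5, -4.2, -7.4]
width: 15.4
finger_force: 30.0
```

```bash
python3 look.py r4; python3 trk.py r4
```

```text
{'time_s': 8.63, 'tool_pos': [572.37, 7.98, 130.9], 'orientation': [-3.02, -0.0, 2.71], 'force': [-5.46, -4.24, -7.44], 'wrist_torque': [-0.63, 1.03, 0.03], 'width': 15.37, 'finger_force': 30.03}
tilt about heater x (rad) -0.125
scene panel [319.9 276.4]
side panel [348.4 223.2]
panel (array([ 0.2 , -0.19]), 15) front/vents (array([ 0.44, -0.52]), 18) left lower (array([ 0.3 , -0.24]), 11) spare (array([-0.01,  0.05]), 16)
```

Request:
carry_out([
  {"dx": -0.0006,"dy": -0.0011,"dz": 0.0003,"rx": 1.04,"ry": -0.48,"rz": 0,"fingers": 0},
  {"dx": -0.0012,"dy": -0.0023,"dz": 0.0006,"rx": 2.08,"ry": -0.97,"rz": 0,"fingers": 0},
  {"dx": -0.0019,"dy": -0.0035,"dz": 0.0009,"rx": 3.12,"ry": -1.45,"rz": 0,"fingers": 0},
  {"dx": -0.0025,"dy": -0.0046,"dz": 0.0012,"rx": 4.15,"ry": -1.94,"rz": 0,"fingers": 0},
  {"dx": -0.0031,"dy": -0.0058,"dz": 0.0015,"rx": 5.19,"ry": -2.42,"rz": 0,"fingers": 0},
  {"dx": -0.0037,"dy": -0.0069,"dz": 0.0018,"rx": 6.23,"ry": -2.91,"rz": 0,"fingers": 0},
  {"dx": -0.0044,"dy": -0.008,"dz": 0.0021,"rx": 7.27,"ry": -3.39,"rz": 0,"fingers": 0},
  {"dx": -0.005,"dy": -0.0092,"dz": 0.0024,"rx": 8.31,"ry": -3.87,"rz": 0,"fingers": 0},
  {"dx": -0.0056,"dy": -0.0104,"dz": 0.0026,"rx": 9.35,"ry": -4.36,"rz": 0,"fingers": 0},
  {"dx": -0.0062,"dy": -0.0115,"dz": 0.0028,"rx": 10.38,"ry": -4.84,"rz": 0,"fingers": 0},
  {"dx": -0.0069,"dy": -0.0127,"dz": 0.0029,"rx": 11.42,"ry": -5.33,"rz": 0,"fingers": 0},
  {"dx": -0.0075,"dy": -0.0138,"dz": 0.003,"rx": 12.46,"ry": -5.81,"rz": 0,"fingers": 0},
])

```text
time_s: 9.78
tool_pos: [566.2, -4.8, 133.9]
orientation: [3.019, 0.002, 2.71]
force: [1.0, 0.1, -6.4]
width: 15.5
finger_force: 30.6
```

```bash
python3 look.py r5; python3 trk.py r5
```

```text
{'time_s': 9.78, 'tool_pos': [566.16, -4.78, 133.88], 'orientation': [3.02, 0.0, 2.71], 'force': [1.05, 0.13, -6.35], 'wrist_torque': [-0.56, 0.22, 0.07], 'width': 15.49, 'finger_force': 30.63}
tilt about heater x (rad) 0.122
scene panel [319.9 276.4]
side panel [351.6 224.3]
panel (array([ 0.21, -0.19]), 15) front/vents (array([ 0.43, -0.73]), 18) left lower (array([ 0.31, -0.24]), 11) spare (array([-0.02,  0.04]), 16)
```

Request:
carry_out([
  {"dx": 0.0006,"dy": 0.0012,"dz": 0.0004,"rx": -1.04,"ry": 0.48,"rz": 0,"fingers": 0},
  {"dx": 0.0011,"dy": 0.0024,"dz": 0.0008,"rx": -2.08,"ry": 0.97,"rz": 0,"fingers": 0},
  {"dx": 0.0017,"dy": 0.0036,"dz": 0.0012,"rx": -3.12,"ry": 1.45,"rz": 0,"fingers": 0},
  {"dx": 0.0023,"dy": 0.0048,"dz": 0.0016,"rx": -4.15,"ry": 1.94,"rz": 0,"fingers": 0},
  {"dx": 0.0028,"dy": 0.006,"dz": 0.0019,"rx": -5.19,"ry": 2.42,"rz": 0,"fingers": 0},
  {"dx": 0.0034,"dy": 0.0072,"dz": 0.0022,"rx": -6.23,"ry": 2.91,"rz": 0,"fingers": 0},
  {"dx": 0.004,"dy": 0.0085,"dz": 0.0025,"rx": -7.27,"ry": 3.39,"rz": 0,"fingers": 0},
  {"dx": 0.0045,"dy": 0.0097,"dz": 0.0028,"rx": -8.31,"ry": 3.87,"rz": 0,"fingers": 0},
  {"dx": 0.0051,"dy": 0.0109,"dz": 0.003,"rx": -9.35,"ry": 4.36,"rz": 0,"fingers": 0},
  {"dx": 0.0057,"dy": 0.0121,"dz": 0.0032,"rx": -10.38,"ry": 4.84,"rz": 0,"fingers": 0},
  {"dx": 0.0062,"dy": 0.0133,"dz": 0.0034,"rx": -11.42,"ry": 5.33,"rz": 0,"fingers": 0},
  {"dx": 0.0068,"dy": 0.0145,"dz": 0.0035,"rx": -12.46,"ry": 5.81,"rz": 0,"fingers": 0},
])

```text
time_s: 10.93
tool_pos: [572.7, 10.8, 137.2]
orientation: [-3.021, -0.001, 2.71]
force: [-2.5, -2.4, -6.6]
width: 15.4
finger_force: 30.2
```

```bash
python3 look.py r6; python3 trk.py r6
```

```text
{'time_s': 10.93, 'tool_pos': [572.68, 10.79, 137.16], 'orientation': [-3.02, -0.0, 2.71], 'force': [-2.46, -2.37, -6.56], 'wrist_torque': [-0.51, 0.27, 0.02], 'width': 15.43, 'finger_force': 30.16}
tilt about heater x (rad) -0.121
scene panel [320.1 276.4]
side panel [347.9 222.7]
panel (array([ 0.21, -0.2 ]), 15) front/vents (array([ 0.48, -0.54]), 18) left lower (array([ 0.31, -0.25]), 11) spare (array([-0.01,  0.05]), 16)
```

Request:
carry_out([
  {"dx": -0.0006,"dy": -0.0014,"dz": 0.0004,"rx": 1.04,"ry": -0.48,"rz": 0,"fingers": 0},
  {"dx": -0.0013,"dy": -0.0028,"dz": 0.0008,"rx": 2.08,"ry": -0.97,"rz": 0,"fingers": 0},
  {"dx": -0.0019,"dy": -0.0042,"dz": 0.0012,"rx": 3.12,"ry": -1.45,"rz": 0,"fingers": 0},
  {"dx": -0.0026,"dy": -0.0056,"dz": 0.0016,"rx": 4.15,"ry": -1.94,"rz": 0,"fingers": 0},
  {"dx": -0.0032,"dy": -0.007,"dz": 0.002,"rx": 5.19,"ry": -2.42,"rz": 0,"fingers": 0},
  {"dx": -0.0039,"dy": -0.0084,"dz": 0.0024,"rx": 6.23,"ry": -2.91,"rz": 0,"fingers": 0},
  {"dx": -0.0045,"dy": -0.0098,"dz": 0.0028,"rx": 7.27,"ry": -3.39,"rz": 0,"fingers": 0},
  {"dx": -0.0052,"dy": -0.0112,"dz": 0.0031,"rx": 8.31,"ry": -3.87,"rz": 0,"fingers": 0},
  {"dx": -0.0058,"dy": -0.0126,"dz": 0.0034,"rx": 9.35,"ry": -4.36,"rz": 0,"fingers": 0},
  {"dx": -0.0065,"dy": -0.014,"dz": 0.0036,"rx": 10.38,"ry": -4.84,"rz": 0,"fingers": 0},
  {"dx": -0.0071,"dy": -0.0154,"dz": 0.0038,"rx": 11.42,"ry": -5.33,"rz": 0,"fingers": 0},
  {"dx": -0.0078,"dy": -0.0168,"dz": 0.004,"rx": 12.46,"ry": -5.81,"rz": 0,"fingers": 0},
])

```text
time_s: 12.08
tool_pos: [564.6, -7.1, 141.1]
orientation: [3.02, 0.001, 2.71]
force: [0.1, 0.4, -3.9]
width: 15.5
finger_force: 30.0
```

```bash
python3 look.py r7; python3 trk.py r7
```

```text
{'time_s': 12.08, 'tool_pos': [564.6, -7.06, 141.08], 'orientation': [3.02, 0.0, 2.71], 'force': [0.11, 0.35, -3.92], 'wrist_torque': [-0.18, 0.16, 0.06], 'width': 15.54, 'finger_force': 29.99}
tilt about heater x (rad) 0.122
scene panel [320.  276.4]
side panel [351.6 224.4]
panel (array([ 0.21, -0.19]), 15) front/vents (array([ 0.43, -0.73]), 18) left lower (array([ 0.32, -0.24]), 11) spare (array([-0.03,  0.04]), 16)
```

The load is now about 3.9 N, which is just the block's weight, so it is free. I'll level it over the well's middle and raise it slowly.

Request:
carry_out([
  {"dx": 0.0007,"dy": 0.0015,"dz": 0.0004,"rx": -1.04,"ry": 0.48,"rz": 0,"fingers": 0},
  {"dx": 0.0014,"dy": 0.003,"dz": 0.0008,"rx": -2.08,"ry": 0.97,"rz": 0,"fingers": 0},
  {"dx": 0.0021,"dy": 0.0044,"dz": 0.0012,"rx": -3.12,"ry": 1.45,"rz": 0,"fingers": 0},
  {"dx": 0.0028,"dy": 0.0059,"dz": 0.0016,"rx": -4.15,"ry": 1.94,"rz": 0,"fingers": 0},
  {"dx": 0.0035,"dy": 0.0074,"dz": 0.002,"rx": -5.19,"ry": 2.42,"rz": 0,"fingers": 0},
  {"dx": 0.0041,"dy": 0.0088,"dz": 0.0025,"rx": -6.3,"ry": 2.94,"rz": 0,"fingers": 0},
  {"dx": 0.0041,"dy": 0.0088,"dz": 0.004,"rx": -6.3,"ry": 2.94,"rz": 0,"fingers": 0},
  {"dx": 0.0041,"dy": 0.0088,"dz": 0.006,"rx": -6.3,"ry": 2.94,"rz": 0,"fingers": 0},
  {"dx": 0.0041,"dy": 0.0088,"dz": 0.008,"rx": -6.3,"ry": 2.94,"rz": 0,"fingers": 0},
  {"dx": 0.0041,"dy": 0.0088,"dz": 0.01,"rx": -6.3,"ry": 2.94,"rz": 0,"fingers": 0},
  {"dx": 0.0041,"dy": 0.0088,"dz": 0.012,"rx": -6.3,"ry": 2.94,"rz": 0,"fingers": 0},
  {"dx": 0.0041,"dy": 0.0088,"dz": 0.014,"rx": -6.3,"ry": 2.94,"rz": 0,"fingers": 0},
])

```text
time_s: 13.23
tool_pos: [568.7, 1.4, 155.3]
orientation: [-3.14, -0.0, 2.709]
force: [0.5, -0.0, -3.2]
width: 15.7
finger_force: 30.0
```

```bash
python3 look.py r8; python3 trk.py r8
```

```text
{'time_s': 13.23, 'tool_pos': [568.68, 1.41, 155.34], 'orientation': [-3.14, -0.0, 2.71], 'force': [0.5, -0.05, -3.23], 'wrist_torque': [0.03, 0.02, 0.05], 'width': 15.73, 'finger_force': 29.97}
tilt about heater x (rad) -0.001
scene panel [320.  276.4]
side panel [348.5 223.3]
panel (array([ 0.21, -0.19]), 15) front/vents (array([ 0.48, -0.53]), 18) left lower (array([ 0.32, -0.25]), 11) spare (array([-0.01,  0.06]), 16)
```

Request:
carry_out([
  {"dx": 0,"dy": 0,"dz": 0.003,"rx": 0,"ry": 0,"rz": 0,"fingers": 0},
  {"dx": 0,"dy": 0,"dz": 0.006,"rx": 0,"ry": 0,"rz": 0,"fingers": 0},
  {"dx": 0,"dy": 0,"dz": 0.01,"rx": 0,"ry": 0,"rz": 0,"fingers": 0},
  {"dx": 0,"dy": 0,"dz": 0.014,"rx": 0,"ry": 0,"rz": 0,"fingers": 0},
  {"dx": 0,"dy": 0,"dz": 0.018,"rx": 0,"ry": 0,"rz": 0,"fingers": 0},
  {"dx": 0,"dy": 0,"dz": 0.021,"rx": 0,"ry": 0,"rz": 0,"fingers": 0},
  {"dx": 0,"dy": 0,"dz": 0.022,"rx": 0,"ry": 0,"rz": 0,"fingers": 0},
  {"dx": 0,"dy": 0,"dz": 0.022,"rx": 0,"ry": 0,"rz": 0,"fingers": 0},
])

```text
time_s: 14.05
tool_pos: [569.0, 2.0, 177.5]
orientation: [-3.141, 0.001, 2.71]
force: [0.2, 0.2, -4.0]
width: 15.2
finger_force: 30.0
```

```bash
python3 look.py r9; python3 trk.py r9
python3 - <<'E'
import cv2
f=cv2.imread("pics/sc_r9.png");cv2.imwrite("pics/fin.png",cv2.resize(f[205:320,280:395],(598,598),interpolation=2))
E
```

```text
{'time_s': 14.05, 'tool_pos': [569.0, 2.01, 177.47], 'orientation': [-3.14, 0.0, 2.71], 'force': [0.17, 0.23, -4.0], 'wrist_torque': [-0.0, -0.0, 0.0], 'width': 15.17, 'finger_force': 29.97}
tilt about heater x (rad) -0.001
scene panel [320.  276.4]
side panel [347.8 222.5]
panel (array([ 0.21, -0.19]), 15) front/vents (array([ 0.48, -0.6 ]), 18) left lower (array([ 0.32, -0.24]), 11) spare (array([-0.02,  0.05]), 16)
```

View pics/fin.png

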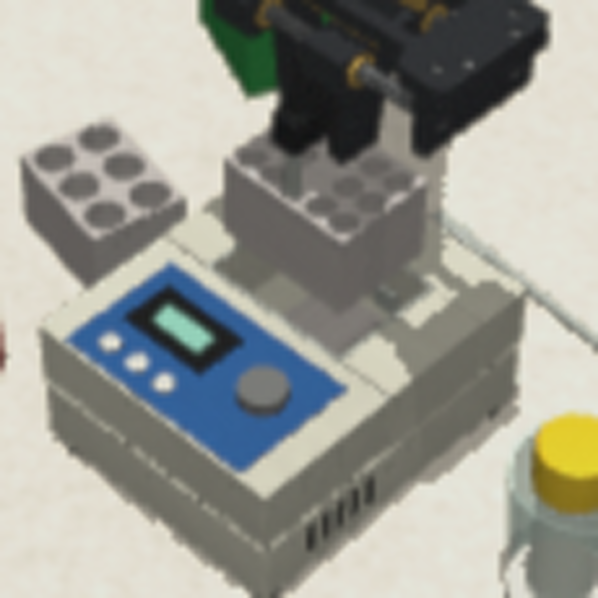

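The picture shows the block clear above its well, with the well's mouth visible under it at about (320,300) and the heater standing in place. To check that it's level, I'll compare this wrist view with the one taken while the block was seated.

Run:
```python
from cell import env
from h import *
f=env.grab_frame("wrist");cv2.imwrite("pics/w5.png",f)
a=cv2.imread("pics/w3.png",0);b=cv2.cvtColor(f,6);w4=cv2.imread("pics/w4.png",0);c=b[240:400,180:480]
# block top edges: bores/top bright between the fingers
p=cv2.goodFeaturesToTrack(w4[:95,60:240],40,.02,5).reshape(-1,2)+[60,0]
q,st,_=cv2.calcOpticalFlowPyrLK(w4,c,p.astype(np.float32),None,winSize=(21,21))
for x,y,k in zip(p,q,st[:,0]):
    if k and np.hypot(*(y-x))<15: print((x+[180,240]).astype(int),(y-x).round(1))
i=env.camera_info("scene");S=lambda u,v:(280+u/5.2,205+v/5.2)
zt=177.5-67.8+48
L,Fr,Rr=[plane(i,S(*u),zt)[:2] for u in((226,165),(347,241),(428,183))]
an=lambda v:np.degrees(np.arctan2(v[1],v[0])).round(1)
print("y edge",an(Fr-L),np.linalg.norm(Fr-L),"x edge",an(Fr-Rr),np.linalg.norm(Fr-Rr))
p0,d=ray(i,S(347,308));t=np.dot(Fr-p0[:2],d[:2])/np.dot(d[:2],d[:2]);print("front bottom z",(p0+t*d)[2])
o=np.hstack([cv2.resize(w4,(400,213)),cv2.resize(c,(400,213))]);cv2.imwrite("pics/wcmp.png",o)
```

```text
[346 263] [-1.1 -0.2]
[411 252] [-13.5   0.7]
[314 263] [-1.3 -0.1]
[323 260] [-1.5 -0.1]
[337 260] [-1.6 -0.2]
[308 275] [-1.1 -0.5]
[351 274] [-1.  -0.9]
y edge 68.3 72.88367786449587 x edge -25.1 52.65868389964126
front bottom z 114.4690543571021
```

View pics/wcmp.png

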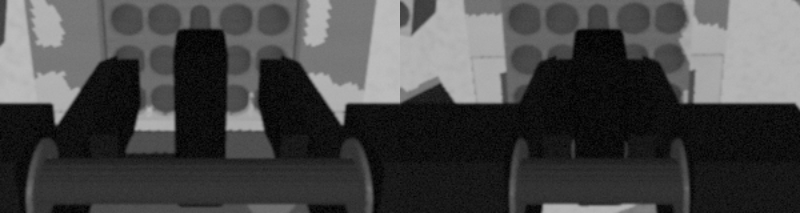

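Side by side, the bores lie in level rows at the same place relative to the handle, so the block is level and has not slipped. Its foot is about 25 mm above the heater's top. Handing in.

```bash
python3 -c "
from cell import env
print(env.hand_in())"
```

```text
the job is handed in; nothing more can be done
None
```

I rocked the tube block loose with seven half-rocks, and the arm now holds it level about 25 mm above the well. During one rock the heater's +y side lifted slightly (under 2 mm), so I pulled less after that, and it ended standing within about 1 mm of its place. I handed the job in at about 14 s, and no verdict came back.

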